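# Refit the junction box cover and lock it

### The job

Put the orange cover back on the black junction box: tuck its tongue under the grey hook, then swing the other end down over the two steel pins until the cover lies flat and fully down. Feel for the hook, as the box never stands at quite the same place in its clamps. Then slide the blue lock carriage across the cover's ear all the way to its stop, and leave the other things on the bench where they are.

Things in the scene. Friction and masses are not known exactly. Their poses are not given: they have to be found in the camera images.
- cover: Loose orange cover plate, 150 (x) x 110 (y) x 6 mm, about 0.3 kg, flat on the bench at the start. Origin: centre of the plate's underside; z out of its top face. Tongue at the -x edge, ear (36 mm wide) at the +x edge out to x = +108 mm. Two through slots, 15 mm square, centred at x = +60, y = -38 and +38 mm.
- cover_rib (a point): Point in the middle of the cover's black grip rib, 26 mm above the cover's underside, axes as the cover's. The rib stands across the top at the cover's x = 0: 16 mm thick in x, 64 mm long in y, from 6 to 36 mm above the underside.
- cover_tongue (a point): Middle of the lower edge of the tongue's tip, at x = -89 mm, z = 0 of the cover. The tongue is 50 mm wide (y), 6 mm thick, and sticks out 14 mm from the plate.
- fixture: Aluminium base plate fixed to the bench, x = -122 to +162, y = -95 to +95 mm, 12 mm thick; origin on the bench. On it a black open-topped box with fuses inside, flat rim 62 mm above the bench, is clamped in slots: it may stand off its nominal place by up to 11 mm either way in x and 12 mm in y; this shift is not in the readings. The -x end is nearer the robot.
- seat (a point): Fixed to the fixture 62 mm above its origin, same axes: the fitted cover's origin would lie here, axes alike, were the box at its nominal place (shift 0). Box then: x = -98 to +80, y = -60 to +60 mm; rim: solid decks from x = -98 to -44 and +45 to +80, side walls 8 mm. Hook, pins and box shift together. Hook and pins allow only a tilted entry, tongue end low.
- hook_mouth (a point): Nominal middle (box shift 0) of the opening under the grey hook's lip, at x = -80, z = +6 mm from seat, axes as seat's. Hook 92 mm wide in y; lip from seat x = -98 to -80 mm, underside 12 and top 18 mm above the rim; back wall face at seat x = -91.5 mm, 2.5 mm behind the tip of a fitted tongue. The opening looks to +x; floor: the rim deck; inner cheek faces at y = -40 and +40 mm.
- pins_mid (a point): Nominal point (box shift 0) midway between the feet of the two steel pins, at seat x = +60 mm, rim height. Pins at y = -38 and +38 mm, vertical, 10 mm in diameter, 14 mm tall above the rim, the top 3 mm tapering to 7 mm diameter.
- carriage (a joint): Blue lock carriage on a rail at the fixture's x = +134 mm, sliding along its y. 0 = parked at y = -65 mm; grows to +y; 0.065 m = at its stop, y = 0, where its 28 mm wide nose (underside 9 mm above the rim, reaching back to x = +89 mm) lies over the cover's ear. About 2 N of friction. It is clear of the ear below 0.02 m; the ear blocks it if the cover is not down.
- carriage_grip (a point): Point in the red grip post on top of the carriage: post 20 mm in x, 18 mm in y, from 79 to 113 mm above the bench (this point is at 100 mm). Moves with the carriage; axes as the fixture's.
- tape_roll: Bystander: black ring-shaped roll lying flat, 96 mm outside diameter, 20 mm high; origin under its centre.
- plug_bin: Bystander: blue open bin 110 x 150 x 55 mm; origin under its centre.
- driver: Bystander: screwdriver lying on the bench; origin under it, x towards its tip.
- plug: Bystander: black and grey connector plug about 78 x 36 x 32 mm; origin under its middle.
There are look-alikes about, which are no part of the job. What is meant by the cover is not green or turquoise, and is the larger of those in its own colour.

How it is judged:
By the outcome, as a careful person would: the job done as asked, in the order asked, and still so for the second after the job is handed in, with the robot touching nothing.
It also fails if it takes over 53 s, if anything falls off the work surface, if the arm or the gripper's body presses on something with over 40 N, if the wrist force passes 120 N, or if a joint passes its speed limit or range.

### The arm

A 6-joint arm with a two-finger parallel gripper is mounted at the origin on the work surface. World frame = base frame: x ahead of the robot, y to its left, z up, the work surface at z = 0. Lengths are in mm, angles in rad, forces in N, time in s.
With the tool pointing down it reaches from about 400 to 825 mm from the base axis. Payload 7 kg.
Tool frame: the origin (TCP) lies at the very end of the fingers, on their centre line; the grasp point (between the pads) lies 19 mm behind it; z points along the fingers, y is the line along which they close (so a half turn about z gives the same grasp; the last joint's range is limited). The gripper opens to 88 mm and grips with 3 to 60 N. Pads are 19 mm wide; open, the fingers measure 130 mm over their backs; the gripper's body (78 mm by 193 mm) begins 47 mm behind the grasp point.
Start: joints at [1.632, 0.359, 0.012, 0, -1.224, -0.288], TCP at [151.792, 657.689, 226.561] pointing down, gripper open.
Joint ranges: [-3.07, 3.07], [-1.43, 2.12], [-1.02, 1.25], [-3.03, 1.67], [-3.05, -0], [-3.03, 3.03]. Speed limits (rad/s): [2.39, 2.39, 3.01, 3.14, 3.14, 3.14].

### API

Orientations are given as a unit quaternion [x, y, z, w].
In Python, from plant import bot gives the robot as it stands. Calls block until the motion is done:
- bot.move_ptp(position, orientation): joint-space move of the TCP to a pose.
- bot.line_to(position, velocity=150, ori=None): straight line of the TCP; ori=None keeps the orientation; velocity is the mean speed in mm/s.
- bot.move_joints(angles): joint-space move.
- bot.move_gripper(opening, force=None): finger opening in mm; force is the grip in N (None keeps the last); returns when the fingers have stopped.
- bot.pause(seconds).
- bot.solve_ik(position, orientation): joint angles nearest the present ones, or None.
- bot.read_state(): the state.
- bot.camera(name): name is "scene" or "top" or "wrist"; returns the picture (480x640x3 uint8, red, green, blue); there is no depth.
- bot.get_calibration(name): a dict with "fx", "fy", "cx", "cy" (pixels), "view" (4x4, takes a point from world to camera coordinates); the wrist camera has in their place "T_tool_cam" (4x4, takes a point from camera to tool coordinates, whose origin is the TCP and whose axes are the flange's). Camera axes: x right, y up, looking along -z (the intrinsics and any distortion apply to the point x, -y, -z); pixel columns grow to the right and rows downward; lengths in mm; the calibration is good to about 2 mm. A picture is of the moment at which its call begins: read the wrist's pose just before it. get_calibration takes no time and is no camera call.
A pose or a line that the arm cannot do raises bot.Unreachable and nothing moves.
- bot.close_job(): hands the job in; it is judged then, once.
The state is a dict: "t": time; "joint_pos": joint angles; "qvel": joint speeds; "tau": joint torques, N m; "tcp_pos": TCP position; "eef_rot": TCP orientation; "contact_force": force on the tool from outside, world axes, zero at the start; "moment": the same for the moment, N m; "width": finger opening in mm; "finger_force": force on a finger pad.
Only numpy, scipy, OpenCV 4.12 (cv2) and the standard library are available. Lean on these libraries where they do the work, as an engineer would, in place of code of your own. Each camera call takes 0.05 s, during which the arm holds its last target. There are 200 camera calls.

## Working session

There is one attempt and no reset: what is moved stays moved. The work goes in short steps, each a Python script; the robot and the scene stay as the last script left them, time stands still between calls to the robot, and variables do not carry over. Pictures are saved under pics/ and viewed, at most 10 in all, crops included, and the job is handed in when it is done.

```bash
ls; mkdir -p pics; python3 - <<'E'
from plant import bot
import cv2,numpy as np
for n in("top","scene"):
    im=bot.camera(n); cv2.imwrite(f"pics/{n}0.png",im[:,:,::-1])
    c=bot.get_calibration(n); print(n,{k:(np.round(v,3).tolist()) for k,v in c.items()})
c=bot.get_calibration("wrist");print({k:(np.round(v,3).tolist()) for k,v in c.items()})
print(bot.read_state())
E
```

```text
pics
top {'fx': 440.555, 'fy': 440.555, 'cx': 307.075, 'cy': 237.238, 'view': [[0.099, -0.995, -0.005, -6.598], [0.971, 0.095, 0.221, -582.075], [-0.22, -0.026, 0.975, -1122.717], [0.0, 0.0, 0.0, 1.0]]}
scene {'fx': 516.408, 'fy': 516.408, 'cx': 312.683, 'cy': 236.863, 'view': [[0.167, 0.986, 0.011, -139.074], [-0.831, 0.135, 0.539, 406.995], [0.53, -0.099, 0.842, -1759.628], [0.0, 0.0, 0.0, 1.0]]}
{'fx': 382.407, 'fy': 382.407, 'cx': 318.205, 'cy': 239.113, 'T_tool_cam': [[0.0, 0.966, 0.257, 69.587], [1.0, -0.0, 0.001, -0.376], [0.001, 0.257, -0.966, -159.709], [0.0, 0.0, 0.0, 1.0]]}
{'t': 0.1, 'joint_pos': array([ 1.63209156e+00,  3.59340702e-01,  1.11683615e-02, -3.20274067e-04,
       -1.22409478e+00, -2.88116556e-01]), 'qvel': array([ 0.00119109, -0.00101564,  0.0021062 ,  0.00154712, -0.00073771,
       -0.001371  ]), 'tau': array([-2.84487622e-03, -5.84163272e+01,  2.93754548e+01,  7.01553494e+00,
        1.01743574e-02, -4.61899992e-05]), 'tcp_pos': array([151.70747004, 657.29044555, 225.70558864]), 'eef_rot': array([ 9.93569449e-01, -1.13221845e-01, -2.04512654e-05,  7.50372602e-04]), 'contact_force': array([ 0.05164029, -0.15058434, -0.51457399]), 'moment': array([-0.02652551,  0.03838272, -0.02065664]), 'finger_force': 0.0, 'width': 87.73624264582223}
```

View pics/top0.png

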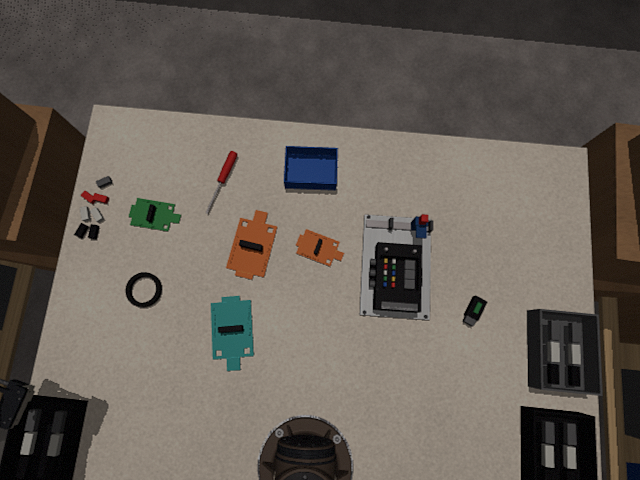

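View pics/scene0.png

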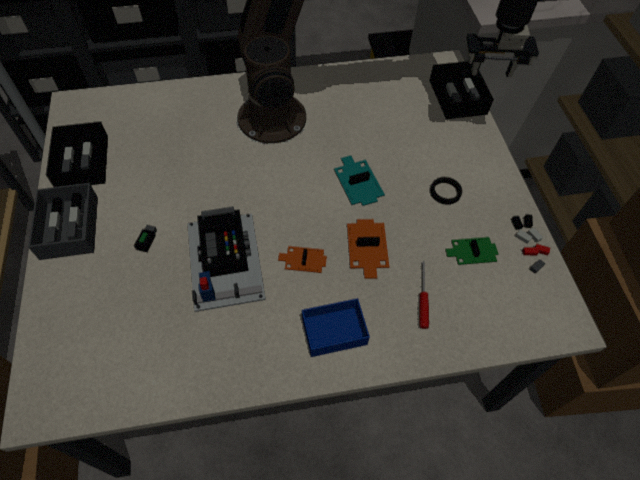

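The top view shows the big orange cover at about (252,246), with the narrow ear pointing up the image (away from the robot) and the tongue at the bottom. The fixture is at about (396,267), with its carriage (red post) at (424,219). I'll enlarge that part.

```bash
cat > h.py <<'E'
from plant import bot
import numpy as np, cv2
from scipy.spatial.transform import Rotation as R
def ray(name,px,st=None):
    c=bot.get_calibration(name)
    d=np.array([(px[0]-c["cx"])/c["fx"],-(px[1]-c["cy"])/c["fy"],-1.])
    if name=="wrist":
        T=np.eye(4);T[:3,:3]=R.from_quat(st["eef_rot"]).as_matrix();T[:3,3]=st["tcp_pos"]
        M=T@np.array(c["T_tool_cam"])
    else: M=np.linalg.inv(np.array(c["view"]))
    return M[:3,3],M[:3,:3]@d
def at(name,px,z,st=None):
    o,d=ray(name,px,st); return o+d*(z-o[2])/d[2]
def down(yaw):  # tool z down, tool x axis at yaw
    return (R.from_euler("z",yaw)*R.from_euler("x",np.pi)).as_quat()
E
python3 - <<'E'
from h import *
im=cv2.imread("pics/top0.png")[200:330,220:440]
cv2.imwrite("pics/crop1.png",cv2.resize(im,None,fx=3.6,fy=3.6,interpolation=cv2.INTER_CUBIC))
for p in[(252,246),(260,214),(247,275)]: print(at("top",p,6))
for p in[(364,215),(432,215),(429,319),(361,316)]: print(at("top",p,12))
E
```

```text
[552.77455952 204.46123644   6.        ]
[648.04433794 193.44263426   6.        ]
[469.69738018 207.90840767   6.        ]
[ 672.41915266 -102.99784436   12.        ]
[ 691.30428021 -295.67343058   12.        ]
[ 398.6111038  -298.25853679   12.        ]
[ 388.47116655 -114.89213963   12.        ]
```

View pics/crop1.png

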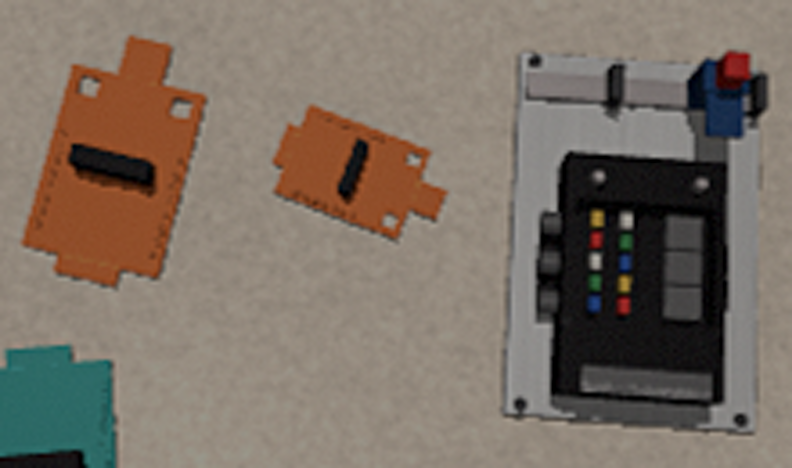

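The cover's ear points away from the robot and its tongue points toward it. The fixture's +x also points away, with the two pins at crop (597,177) and (702,185), the hook at the bottom and the carriage at the upper right. Next I'll take wrist views of both.

```bash
python3 - <<'E'
from h import *
a=at("top",(220+149/3.6,200+42/3.6),6);b=at("top",(220+87/3.6,200+277/3.6),6)
yc=np.arctan2(*(a-b)[1::-1]);print(a,b,yc, np.linalg.norm(a-b),"(197)")
for s in(1,-1):
    for nm,p,y in(("cov",[553,204,150],yc),("fix",[520,-200,150],.025)):
        for t in(0,.25): 
            q=R.from_euler("z",y)*R.from_euler("y",-t)*R.from_euler("z",s*np.pi/2)*R.from_euler("x",np.pi)
            j=bot.solve_ik(p,q.as_quat());print(s,nm,t,None if j is None else np.round(j,2))
E
```

```text
[655.34065807 190.32034315   6.        ] [463.53153332 215.04877795   6.        ] -0.1282148702817983 193.39657655619504 (197)
1 cov 0 [ 0.68  0.28 -0.29  0.   -1.    2.33]
1 cov 0.25 [ 0.8   0.16 -0.6   0.32 -0.68  1.97]
1 fix 0 None
1 fix 0.25 None
-1 cov 0 [ 0.68  0.28 -0.29  0.   -1.   -0.81]
-1 cov 0.25 [ 0.8   0.16 -0.6   0.32 -0.68 -1.17]
-1 fix 0 [-0.02  0.23 -0.36  0.   -0.98  0.04]
-1 fix 0.25 [-0.02  0.1  -0.54 -0.02 -0.68  0.06]
```

```bash
cat >> h.py <<'E'
def ori(yaw,tilt=0):  # cover-aligned grasp; tilt>0 = tongue end low
    return (R.from_euler("z",yaw)*R.from_euler("y",-tilt)*R.from_euler("z",-np.pi/2)*R.from_euler("x",np.pi)).as_quat()
import pickle
def snap(n):
    st=bot.read_state(); im=bot.camera("wrist"); cv2.imwrite(f"pics/{n}.png",im[:,:,::-1]); pickle.dump(st,open(f"pics/{n}.pkl","wb")); return st
def ld(n): return pickle.load(open(f"pics/{n}.pkl","rb"))
E
python3 - <<'E'
from h import *
bot.move_ptp([530,-200,225],ori(.025)); bot.pause(.2); snap("fx")
bot.move_ptp([555,200,180],ori(-.13)); bot.pause(.2); st=snap("cv"); print(st["t"],st["tcp_pos"],st["contact_force"])
E
```

```text
5.3167 [555.29137959 199.05894755 180.18706874] [-0.35465297  0.04759575  0.10115022]
```

View pics/fx.png

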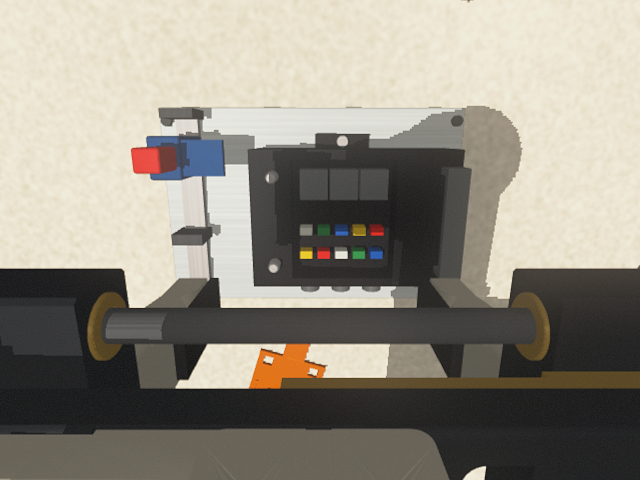

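View pics/cv.png

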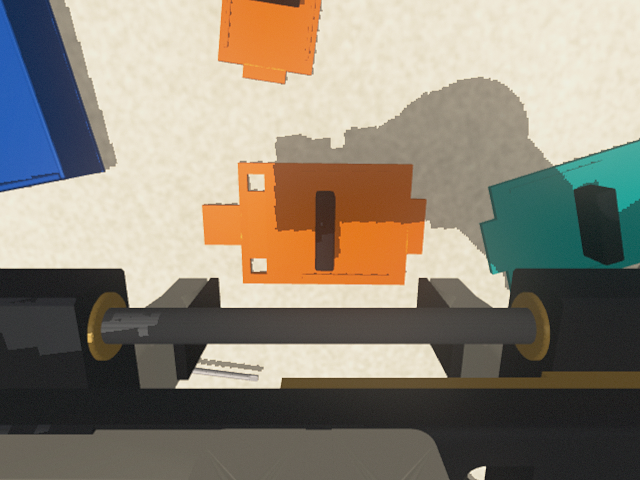

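The fixture view shows the pin tops at about (271,177) and (273,265), the hook lip at x≈455 and the carriage post at (147,160). The cover view shows the rib at (326,231) and the slots at (257,183) and (258,265). I'll fit the cover pose and enlarge the fixture.

```bash
cat >> h.py <<'E'
from scipy.optimize import least_squares
def proj(n,P,st):
    c=bot.get_calibration("wrist");T=np.eye(4);T[:3,:3]=R.from_quat(st["eef_rot"]).as_matrix();T[:3,3]=st["tcp_pos"]
    M=np.linalg.inv(T@np.array(c["T_tool_cam"])); q=(M[:3,:3]@np.atleast_2d(P).T).T+M[:3,3]
    return np.c_[c["cx"]+c["fx"]*q[:,0]/-q[:,2],c["cy"]-c["fy"]*q[:,1]/-q[:,2]]
def fit(m,px,st,g,free3=True):
    m=np.array(m,float);px=np.array(px,float)
    def W(v): 
        c,s=np.cos(v[2]),np.sin(v[2]); return np.c_[v[0]+c*m[:,0]-s*m[:,1],v[1]+s*m[:,0]+c*m[:,1],m[:,2]]
    r=least_squares(lambda v:(proj("",W(v),st)-px).ravel(),g,x_scale=[1,1,.01]); return r.x,r.fun.reshape(-1,2)
E
python3 - <<'E'
from h import *
im=cv2.imread("pics/fx.png")[95:305,125:525]
cv2.imwrite("pics/crop2.png",cv2.resize(im,None,fx=2,fy=2,interpolation=cv2.INTER_CUBIC))
m=[(75,-55,6),(-75,-55,6),(-75,55,6),(75,55,6),(108,-18,6),(108,18,6),(-89,-25,6),(-89,25,6),(60,-38,6),(60,38,6),(0,-32,36),(0,32,36)]
px=[(239,162),(412,164),(405,284),(243,283),(203,204),(205,244),(426,200),(423,254),(257,183),(258.5,265),(326,191),(326,271)]
v,r=fit(m,px,ld("cv"),[555,204,-.13]);print(v);print(np.round(r,1))
E
```

```text
[ 5.50940952e+02  2.07642323e+02 -1.41989352e-01]
[[-0.5  0. ]
 [ 1.3 -0.1]
 [-0.6 -0.2]
 [ 0.6 -0.8]
 [-0.1  0.3]
 [ 0.5 -0.4]
 [ 0.6 -1.2]
 [-1.  -0.8]
 [-0.4 -0.9]
 [ 0.6  0.1]
 [ 0.2  3.8]
 [-1.  -0.4]]
```

View pics/crop2.png

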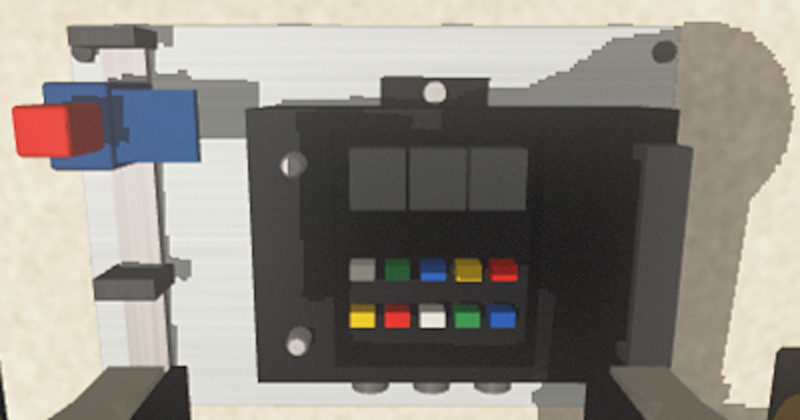

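```bash
python3 - <<'E'
from h import *
st=ld("fx")
C=lambda l:[(x/2+125-.25,y/2+95-.25) for x,y in l]
m=[(60,-38,76),(60,38,76),(80,-60,62),(80,60,62),(-80,-46,80),(-98,-46,80),(-98,-60,62)]
px=C([(289,166),(297,348),(247,109),(259,382),(640,145),(692,147),(680,109)])
v,r=fit(m,px,st,[520,-200,.02]);print(v);print(np.round(r,1)); bx=v
print(at("wrist",C([(43,131)])[0],113,st))
# fixture: top edge & corners z=12
for p in[(300,26),(600,26),(664,51),(68,30)]: print(at("wrist",C([p])[0],12,st))
t=[(364.7,215.2),(430.2,217.5),(428.8,319.5),(360,315.5)]
for p in [(519,53),(768,75),(753,432),(503,414)]: print("top",at("top",(220+p[0]/3.6,200+p[1]/3.6),12))
E
```

```text
[ 5.09085363e+02 -1.99129736e+02  2.82893690e-02]
[[ 0.9  0.4]
 [-0.  -0.8]
 [-1.3  0.2]
 [-0.6  0.2]
 [ 2.6  0.7]
 [-0.5 -0.3]
 [-1.2 -0.3]]
[ 651.83017665 -249.53136541  113.        ]
[ 573.23125601 -293.31080945   12.        ]
[ 434.69146026 -296.88469018   12.        ]
[ 403.81601415 -286.63965331   12.        ]
[ 680.49299889 -288.78940097   12.        ]
top [ 673.28523964 -103.41266437   12.        ]
top [ 674.46829849 -300.06454294   12.        ]
top [ 395.99434576 -298.80704723   12.        ]
top [ 390.79445926 -111.25611421   12.        ]
```

```bash
cat >> h.py <<'E'
BX=np.array([509.1,-199.1]);YB=.028;H=9.
def tcp(tip,th,yaw=YB,bx=BX,h=None):   # tip in seat frame (x,y,z above rim)
    Rz=R.from_euler("z",yaw); w=Rz.apply(tip)+[bx[0],bx[1],62]
    return w+(Rz*R.from_euler("y",-th)).apply([89,0,H if h is None else h])
E
python3 - <<'E'
from h import *
print("post top cam",at("top",(220+735/3.6,200+66/3.6),113))
c=[550.9,207.6]; o=ori(-.142)
bot.move_ptp([*c,45],o); bot.line_to([*c,9],80); bot.pause(.1)
s=bot.read_state();print(s["tcp_pos"])
bot.move_gripper(5,60); s=bot.read_state();print(s["t"],s["width"],s["finger_force"],s["tcp_pos"],s["contact_force"])
bot.line_to([*c,60],100); bot.pause(.2); s=bot.read_state();print(s["t"],s["width"],s["tcp_pos"],s["contact_force"],s["moment"])
bot.line_to([c[0],c[1],180],250)
bot.move_ptp(tcp([-66,0,45],.25),ori(YB,.25)); bot.pause(.3)
s=snap("pre");print(s["t"],s["tcp_pos"],tcp([-66,0,45],.25),s["width"],s["contact_force"],s["moment"])
E
```

```text
post top cam [ 649.26461179 -249.43261066  113.        ]
[551.33150943 207.86403107   9.58514873]
7.7917 15.22011864362759 59.999778270721436 [550.92600618 207.61194957   9.00202076] [0.05050904 1.04637037 0.46817348]
8.65 15.679970761004181 [550.40498152 207.25729851  59.11373946] [ 0.22938498 -0.03292488 -3.26469591] [ 0.07441451 -0.06324549 -0.00950625]
11.1 [ 527.4101558  -198.04152442  137.74464094] [ 527.09951178 -198.59588192  137.73916417] 15.720708532556538 [ 0.5743873  -0.03791612 -3.14248146] [0.04984849 1.12159327 0.06186463]
```

View pics/pre.png

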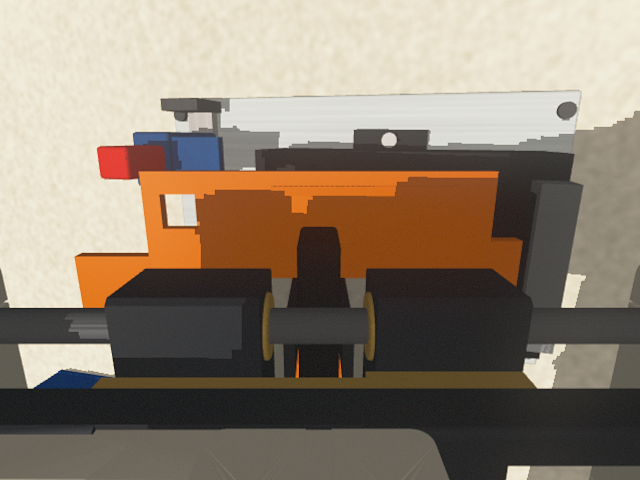

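The cover is held squarely, with its tongue on the right in front of the hook, the slot at (180,211) and the plate's far edge at row 172. I'll check the hold numerically, then feel for the deck and the back wall.

```bash
cat >> h.py <<'E'
def seatpos(th=None,yaw=YB):  # tip position in seat frame from actual tcp
    s=bot.read_state(); Rt=R.from_quat(s["eef_rot"]); Rc=Rt*(R.from_euler("z",-np.pi/2)*R.from_euler("x",np.pi)).inv()
    w=s["tcp_pos"]-Rc.apply([89,0,H]); return R.from_euler("z",-yaw).apply(w-[BX[0],BX[1],62]),s
def feel(tip,th,d,lim,F0,thr,step=1.,v=25):
    """step tip along seat direction d up to lim mm until the opposing force change exceeds thr"""
    tip=np.array(tip,float); d=np.array(d,float); dw=R.from_euler("z",YB).apply(d); k=0
    while k<lim:
        k+=step; bot.line_to(tcp(tip+d*k,th),v)
        p,s=seatpos(); f=-(s["contact_force"]-F0)@dw
        if f>thr: break
    print("feel",d,"k",k,"f",round(f,1),"tip",np.round(p,1),"cmd",np.round(tip+d*k,1),"F",np.round(s["contact_force"]-F0,1),"t",round(s["t"],2))
    return tip+d*k,p,f>thr
E
python3 - <<'E'
from h import *
st=ld("pre"); Rt=R.from_quat(st["eef_rot"]); Rc=Rt*(R.from_euler("z",-np.pi/2)*R.from_euler("x",np.pi)).inv()
o=st["tcp_pos"]-Rc.apply([0,0,9])
print(np.round(proj("",o+Rc.apply([(75,-55,6),(-75,-55,6),(60,-38,3),(108,-18,6),(-89,-25,6)]),st)))
F0=st["contact_force"]
print(np.round(seatpos()[0],1))
bot.line_to(tcp([-66,0,6],.25),100); bot.pause(.2)
F0=bot.read_state()["contact_force"]; print(F0,np.round(seatpos()[0],1))
t,p,ok=feel([-66,0,6],.25,[0,0,-1],11,F0,3)
np.save("F0.npy",F0); np.save("t.npy",t)
E
```

```text
[[142. 171.]
 [499. 171.]
 [184. 210.]
 [ 78. 255.]
 [523. 240.]]
[-65.8   0.4  45. ]
[-0.35169731  0.37651559 -3.96939569] [-65.4  -0.1   6.7]
feel [ 0.  0. -1.] k 7.0 f 4.9 tip [-65.8  -0.1  -0.7] cmd [-66.   0.  -1.] F [-1.  -0.   4.9] t 13.64
```

```bash
python3 - <<'E'
from h import *
F0=np.load("F0.npy")
bot.line_to(tcp([-66,0,1.5],.25),50)
t,p,ok=feel([-66,0,1.5],.25,[-1,0,0],15,F0,3,step=3,v=50)
if not ok: t,p,ok=feel(t,.25,[-1,0,0],18,F0,3,v=25)
np.save("t.npy",t)
E
```

```text
feel [-1.  0.  0.] k 15 f 0.9 tip [-81.2   0.    1.5] cmd [-81.    0.    1.5] F [ 1.  -0.1  0.3] t 15.14
feel [-1.  0.  0.] k 11.0 f 4.7 tip [-90.9  -0.    1.8] cmd [-92.    0.    1.5] F [ 4.7 -0.7 -1. ] t 17.89
```

```bash
python3 - <<'E'
from h import *
F0=np.load("F0.npy"); ys=[]
for s in(1,-1):
    bot.line_to(tcp([-87.5,s*9,1.5],.25),60)
    t,p,ok=feel([-87.5,s*9,1.5],.25,[0,s,0],10,F0,3,v=25); ys.append(p[1])
print(ys,np.mean(ys))
E
```

```text
feel [0. 1. 0.] k 7.0 f 5.6 tip [-87.3  15.7   1.6] cmd [-87.5  16.    1.5] F [ 0.6 -5.6 -0.4] t 19.96
feel [ 0. -1.  0.] k 8.0 f 6.2 tip [-87.2 -16.4   1.5] cmd [-87.5 -17.    1.5] F [1.8 6.3 1. ] t 22.52
[np.float64(15.667339951356093), np.float64(-16.397728268538565)] -0.36519415859123594
```

```bash
python3 - <<'E'
from h import *
F0=np.load("F0.npy")
bot.line_to(tcp([-89.3,-.3,1],.25),80)
for th,z,v in((.14,.7,40),(.11,.5,25),(.09,.5,20),(.07,.4,20),(.045,.3,20),(.02,.2,20),(0,0,20)):
    bot.line_to(tcp([-89.3,-.3,z],th),v,ori(YB,th))
    p,s=seatpos(); f=s["contact_force"]-F0; print(th,np.round(p,1),np.round(f,1),np.round(s["moment"],2),round(s["width"],1),round(s["t"],2))
    if f[2]>15 or np.abs(f[:2]).max()>15: print("BLOCKED"); break
snap("sw")
E
```

```text
0.14 [-89.1  -0.5   0.2] [-0.6 -0.2  0.1] [ 0.07  0.65 -0.02] 15.6 23.28
0.11 [-89.3  -0.4   0.4] [ 1.4 -1.1  0.1] [ 0.11  0.52 -0.04] 15.5 23.55
0.09 [-89.2  -0.3   0.5] [ 0.9 -0.4  0.7] [ 0.09  0.39 -0.04] 15.6 23.8
0.07 [-89.1  -0.3   0.3] [ 0.2  0.1 -0.2] [0.07 0.28 0.03] 15.7 24.05
0.045 [-89.1  -0.3   0.1] [1.2 0.  0.5] [0.08 0.24 0.04] 15.7 24.32
0.02 [-89.1  -0.3   0. ] [-0.2 -1.2 -0.5] [0.01 0.09 0.04] 15.6 24.58
0 [-89.2  -0.3  -0.1] [ 0.  -0.7  0.2] [ 0.06 -0.03 -0.05] 15.6 24.83
```

It swung fully down over the pins without resistance. Next: seat it, release, lift and check.

```bash
python3 - <<'E'
from h import *
F0=np.load("F0.npy")
t,p,ok=feel([-89.3,-.3,0],0,[0,0,-1],4,F0,8,step=.5,v=15)
bot.move_gripper(40,20); s=bot.read_state(); print(s["t"],s["width"],s["contact_force"],s["tcp_pos"])
q=s["tcp_pos"]
bot.line_to([q[0],q[1],130],150)
bot.move_ptp([649,-245,200],ori(YB)); bot.pause(.2); s=snap("post"); print(s["t"])
E
```

```text
feel [ 0.  0. -1.] k 1.0 f 11.1 tip [-89.2  -0.4  -0.2] cmd [-89.3  -0.3  -1. ] F [-2.9  2.2 11.1] t 25.38
26.0417 40.143681648758076 [-0.0219475   0.21538652 -0.13970803] [ 508.79103294 -199.41107545   69.93513669]
27.4833
```

View pics/post.png

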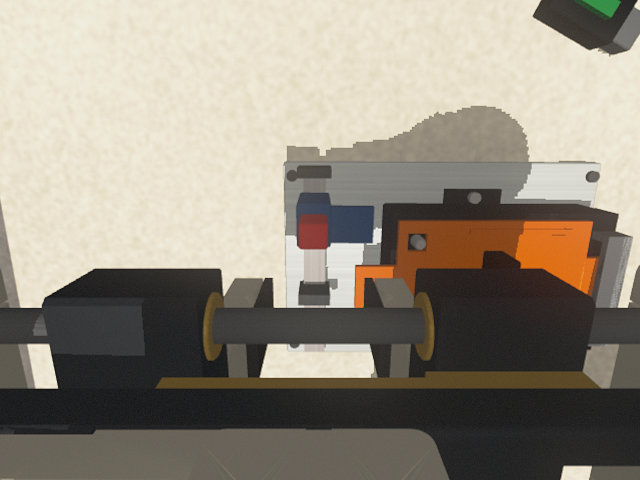

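The cover lies flat with a pin centred in its slot at (418,242), and the red post's top is at about (314,235). Now I'll grip the post.

```bash
python3 - <<'E'
from h import *
st=ld("post"); P=at("wrist",(314,235),113,st); print(P)
P=(P+[651.8,-249.5,113])/2 if np.linalg.norm(P[:2]-[651.8,-249.5])<6 else P
o=ori(YB)
bot.move_ptp([P[0],P[1],130],o); bot.line_to([P[0],P[1],84],80)
s=bot.read_state();F=s["contact_force"]; print(F,s["tcp_pos"])
bot.move_gripper(10,30); s=bot.read_state();print(s["t"],s["width"],s["contact_force"],s["tcp_pos"])
F0=s["contact_force"];q=s["tcp_pos"];q[2]=84; d=np.array([-np.sin(YB),np.cos(YB),0])
for k in [15,25,32,38,44]+list(range(46,76,2)):
    bot.line_to(q+d*k,60); s=bot.read_state(); f=-(s["contact_force"]-F0)@d
    if f>10: break
print("k",k,"f",f,(s["tcp_pos"]-q)@d,s["tcp_pos"],s["contact_force"]-F0,s["t"])
E
```

```text
[ 651.5203609  -250.33233905  113.        ]
[0.04795575 0.06679238 0.71137184] [ 651.84386805 -250.01037978   83.97490352]
29.1167 19.93176268233194 [-0.05537443  0.61144404  1.35420079] [ 651.7814432  -249.95975067   84.4057845 ]
k 54 f 10.986434277465074 52.43135099514561 [ 650.50468491 -197.54359845   84.41707723] [ -0.67213808 -11.00956715   1.87731078] 31.85
```

```bash
python3 - <<'E'
from h import *
s=bot.read_state();q=s["tcp_pos"];d=np.array([-np.sin(YB),np.cos(YB),0])
bot.line_to(q+d*3.5,30); bot.pause(.2); s=bot.read_state(); print((s["tcp_pos"]-q)@d,s["contact_force"],s["width"])
bot.line_to(q,30); bot.move_gripper(40,20); q=bot.read_state()["tcp_pos"]
bot.line_to([q[0],q[1],130],150); bot.move_ptp([600,-160,230],ori(YB)); bot.pause(.2); s=snap("end"); print(s["t"],s["contact_force"])
im=cv2.imread("pics/end.png")[60:300,200:520]; cv2.imwrite("pics/end2.png",cv2.resize(im,None,fx=2.5,fy=2.5,interpolation=cv2.INTER_CUBIC))
E
```

```text
0.166117799562044 [  1.70635589 -18.40388011  -1.67331666] 19.806470629711928
34.3583 [ 0.41282205  0.93440016 -0.89412993]
```

View pics/end2.png

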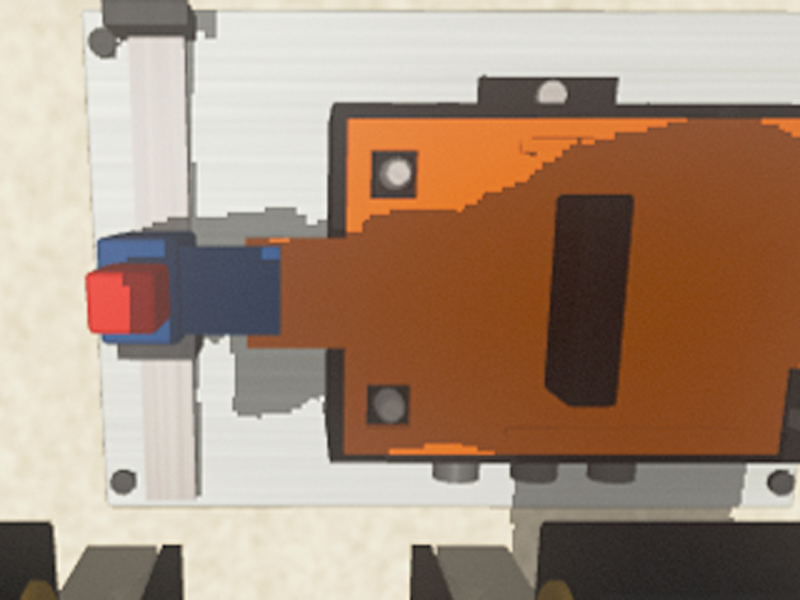

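The picture shows both pins through the slots at (397,172) and (388,405). The nose lies over the ear at (262,290), and the carriage is against its stop block at (157,350), where it held against 18 N. Handing in.

```bash
python3 -c "
from plant import bot
print(bot.close_job(), bot.read_state()['t'])"
```

```text
the job is handed in; nothing more can be done
the job is handed in; nothing more can be done
```

The job is handed in: the cover is hooked and lies flat over both pins, the lock carriage is at its stop over the ear, the robot touched nothing else, and it took about 34 s.

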